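# Load a primed casting into the drop-door drying cabinet

### The arm

A 6-joint arm with a two-finger parallel gripper is mounted at the origin on the work surface. World frame = base frame: x ahead of the robot, y to its left, z up, the work surface at z = 0. Lengths are in m, angles in rad, forces in N, time in s.
With the tool pointing down it reaches from about 0.375 to 0.9 m from the base axis. Payload 3.1 kg.
Tool frame: the origin (TCP) lies midway between the tips of the shut fingers; the grasp point (between the pads) lies 19 mm behind it; z points along the fingers, y is the line along which they close (so a half turn about z gives the same grasp; the last joint's range is limited). The gripper opens to 87 mm and grips with 3 to 60 N. Pads are 19 mm wide; open, the fingers measure 117 mm over their backs; the gripper's body (75 mm by 190 mm) begins 51 mm behind the grasp point.
Start: joints at [-1.407, 0.527, 1.433, -0, 1.181, -0.178], TCP at [0.21, -0.589, 0.223] pointing down, gripper open.
Joint ranges: [-3.08, 3.08], [-0.75, 2.2], [0.22, 2.44], [-1.43, 4.57], [0, 2.65], [-2.85, 2.85]. Speed limits (rad/s): [2.79, 2.79, 3.14, 3.14, 3.14, 3.14].

### API

Orientations are given as a unit quaternion [x, y, z, w].
In Python, from rig import robot gives the robot as it stands.
- The arm moves only by the shell command python3 -m jog 'ROWS' [FORCE]. ROWS is a JSON object of lists of equal length, an entry for each row: "dp": the shift along the tool's x, y, z in mm, a list of three; "delta_rot": the turn, a rotation vector about the tool's x, y, z in rad, a list of three; "gripper": the opening, from -1 (shut) to 1 (fully open). A call has 1 to 12 rows; each row is the pose to reach, as a shift and turn from the pose commanded when the call began, along the tool's axes at that moment; what a row does not reach only later rows make up. A row lasts 1/10 s, in which the tool goes at most 50 mm and 8.59 degrees, less where a joint would pass 70% of its speed; a pose out of reach is approached as far as the arm can. A call with a gripper value outside its range is refused whole. The fingers move at their own pace and stop on an object; FORCE is the grip in N (left out, the last holds). Time passes only in rows, so rows that repeat a pose let the fingers close. It gives the time, the measured TCP pose, the force, the opening and the grip force at its end, in the units of the state.
- robot.get_obs(): the state, without advancing time (a new reading comes with each control period).
- robot.camera(name): name is "scene" or "side" or "wrist"; returns the picture (400x640x3 uint8, red, green, blue); there is no depth.
- robot.camera_model(name): a dict with "fx", "fy", "cx", "cy" (pixels), "xyz" and "orientation" of the camera in the world; the wrist camera has in their place "T_tool_cam" (4x4, takes a point from camera to tool coordinates, whose origin is the TCP and whose axes are the flange's). Camera axes: x right, y down, z forward; pixel columns grow to the right and rows downward; lengths in m; the calibration is good to about 2 mm. The wrist camera is an equidistant fisheye: a pixel r from the principal point sees the ray r / f radians off the axis. A picture is of the moment at which its call begins: read the wrist's pose just before it. camera_model takes no time and is no camera call.
- robot.hand_in(): hands the job in; it is judged then, once.
Trained networks look in the newest picture that a camera, given by its name, has taken for a name from the list of things; names that differ only in an ending like _2 or _b are one class to them, and where a whole thing is asked for, a point or a joint stands for the part that bears it (a point fixed in the world has none). Each returns a list of dicts, best first, with "score" (0 to 1); they miss things now and then, are a little off and sometimes report something else, mostly with a low value. They report only what shows in the picture. A call takes as long as a camera call. They do not tell look-alikes from the thing itself.
- robot.search_frame(name, camera): "rect" ([left, top, right, bottom] in pixels, round what is visible of it).
The state is a dict: "time": time; "q": joint angles; "joint_velocities": joint speeds; "joint_torque": joint torques, N m; "position": TCP position; "tool_rot": TCP orientation; "ft_force": force on the tool from outside, world axes, zero at the start; "moment": the same for the moment, N m; "grip_width": finger opening in m; "grip_force": force on a finger pad.
Only numpy, scipy, OpenCV 4.12 (cv2) and the standard library are available. Lean on these libraries where they do the work, as an engineer would, in place of code of your own. Each camera call takes 0.05 s, during which the arm holds its last target. There are 200 camera calls.

### The job

Pull the drying cabinet's drop-down door all the way down, lift the square-bodied housing off its hook, and stand it upright on the cabinet floor behind the sill with one broad face flat against the stop bar: ease it back until you feel it press on the bar, but do not shift the bar. Then push the door fully shut. The round housing stays on its hook; leave everything else on the bench where it is.

Things in the scene. Friction and masses are not known exactly. Their poses are not given: they have to be found in the camera images.
- cabinet: drying cabinet (sizes in mm), fixed, 200 deep (x) x 260 wide (y) x 246 high. Origin: centre of its underside on the bench; open front faces its own -x. Floor top 74 above the bench; inside width 240. A sill 12 high stands on the floor along the front edge, x -100 to -92. Clear roof, underside 164 above the floor, from x -70 back; the front 30 of the top is open between side strips 12 wide
- cabinet_mouth (a point): middle of the cabinet's open front, at the floor's height (cabinet x -100). A gripper holding the housing by its ear does not fit under the roof; one tilted 35 to 45 deg from vertical, coming from the front and holding the body low by its 56 mm width, does
- door (a joint): angle of the drop-down door, 0 shut (upright), 1.571 fully down (level, its inner face then a shelf 74 above the bench, level with the cabinet floor). Starts between 0 and 0.3. The hinge is stiff (0.65 N m) so the door stays at any angle; weight 0.6 kg
- door_hinge (a point): middle of the door's hinge line, 60 above the bench, at cabinet x = -114, parallel to the cabinet's y; the outer lower edge of the door. Door panel 14 thick, 178 high, 260 wide
- door_handle (a point): middle of the handle, a round bar 10 thick, 100 long, parallel to the hinge, in the plane of the door 36 beyond its free edge on two end legs; 31 x 90 opening between bar and edge. In the door 214 from the hinge line and 7 inwards of the outer face. 274 above the bench when shut, 67 when down. Can be pinched from above at every angle; it turns in the fingers
- stop_bar: steel stop bar across the cabinet floor, 14 thick x 140 wide x 45 high, in a stiff slide along the cabinet's x (gives way at about 10 N; must stay put, within 3). Origin: bottom middle of its front face, 1 above the floor; own x points to the cabinet's back. Its face is between cabinet x = -48 and -34
- square_housing: casting to load, 0.21 to 0.37 kg: box body 36 (x) x 56 (y) x 44 high, broad faces at x = -18 and +18; origin centre of its underside. On top an ear: struts 6 wide carry a flat top bar 10 thick (x) x 90 wide (y), heights 70 to 92; under it a slot 32 wide x 26 high for the hook. Hangs with the top bar's underside on the hook's arm, its x along the arm
- stand_a: fixed drip stand, left or right, whose hook carries the square housing. Origin: underside centre of its tray (130 x, 90 y, 20 high). Post at x = +57, 139 high; round arm 8 thick, centre 135 up, along its -x to x = -56, end at x = -60 turned up (top 147). The housing hangs near x = 0, underside 69 up; lift it 13 and move it 100 to the stand's -x to clear the hook
- stand_b: the other, equal stand, with the round housing
- round_housing: bystander: like the square housing with the same ear, but a round body 52 across; stays hanging. Origin: centre of its underside
- paint_can: bystander: can, 66 across, 160 high, upright; origin centre of its underside
- mixing_cup: bystander: open cup, 80 across, 100 high, upright; origin centre of its underside
- tape_roll: bystander: tape roll lying flat, 80 across, 25 high; origin centre of its underside
- brush: bystander: paint brush lying on the bench; origin under its middle, along its x
- putty_knife: bystander: flat spatula lying on the bench; origin under its middle, along its x
- screwdriver: bystander: screwdriver lying on the bench; origin under its middle, along its x
Not all that is in view belongs to the job. What is shaped like the stand_a but red is not meant.

How it is judged:
By the outcome, as a careful person would: the job done as asked, in the order asked, and still so for the second after the job is handed in, with the robot touching nothing.
It also fails if it takes over 72 s, if anything falls off the work surface, if the arm or the gripper's body presses on something with over 40 N, if the wrist force passes 120 N, or if a joint passes its speed limit or range.

## Working session

There is one attempt and no reset: what is moved stays moved. The work goes in short steps, Python scripts to look and compute and a shell command to move; the robot and the scene stay as the last step left them, time stands still between calls to the robot, and variables do not carry over. Pictures are saved under pics/ and viewed, at most 13 in all, crops included, and the job is handed in when it is done.

```bash
ls; mkdir -p pics; python3 - <<'E'
from rig import robot
import cv2,numpy as np
o=robot.get_obs();print({k:np.round(v,3).tolist() for k,v in o.items()})
for c in ("scene","side"):
    im=robot.camera(c);cv2.imwrite(f"pics/{c}0.png",im[:,:,::-1])
    print(c,robot.camera_model(c))
    for n in ("cabinet","stand_a","square_housing","round_housing","stop_bar","door","door_handle","paint_can","mixing_cup"):
        print(n,[(np.round(d['rect']).tolist(),round(d['score'],2)) for d in robot.search_frame(n,c)][:4])
print(robot.camera_model("wrist"))
E
```

```text
pics
{'time': 0.0, 'q': [-1.407, 0.528, 1.434, 0.0, 1.181, -0.178], 'joint_velocities': [0.0, -0.001, 0.001, 0.0, 0.0, -0.001], 'joint_torque': [0.001, -44.004, -17.659, 0.063, 0.058, -0.0], 'position': [0.209, -0.588, 0.222], 'tool_rot': [0.985, 0.17, 0.0, -0.001], 'ft_force': [-0.085, -0.036, 0.01], 'moment': [0.008, 0.035, 0.02], 'grip_force': 0.0, 'grip_width': 0.087}
scene {'fx': 459.7531764959169, 'fy': 459.7531764959169, 'cx': 321.9328575780771, 'cy': 200.7493925595809, 'xyz': array([0.18890779, 0.69823889, 1.24611061]), 'orientation': array([-0.21623434,  0.92784151, -0.29596308,  0.06898332])}
cabinet [([190.0, 121.0, 300.0, 252.0], 0.93)]
stand_a [([408.0, 126.0, 435.0, 174.0], 0.93), ([245.0, 299.0, 296.0, 342.0], 0.89), ([344.0, 124.0, 386.0, 179.0], 0.82)]
square_housing [([356.0, 123.0, 379.0, 156.0], 0.76)]
round_housing [([259.0, 281.0, 280.0, 322.0], 0.84)]
stop_bar [([247.0, 176.0, 268.0, 210.0], 0.72), ([243.0, 297.0, 297.0, 340.0], 0.17)]
door [([254.0, 144.0, 301.0, 242.0], 0.86)]
door_handle [([253.0, 144.0, 304.0, 245.0], 0.61)]
paint_can [([323.0, 105.0, 343.0
[... 731 characters left out ...]
 248.0], 0.64), ([262.0, 191.0, 276.0, 209.0], 0.16)]
door_handle [([263.0, 157.0, 307.0, 247.0], 0.72), ([346.0, 147.0, 384.0, 193.0], 0.7)]
paint_can [([319.0, 128.0, 340.0, 171.0], 0.78)]
mixing_cup [([223.0, 272.0, 251.0, 319.0], 0.74)]
{'fx': 309.70691628693146, 'fy': 309.70691628693146, 'cx': 318.9621593866427, 'cy': 197.30886049275543, 'T_tool_cam': array([[-1.95357985e-04, -9.58778914e-01, -2.84153049e-01,
         7.79499568e-02],
       [ 9.99999612e-01, -4.31472208e-04,  7.68348420e-04,
        -8.48052904e-04],
       [-8.59280408e-04, -2.84152789e-01,  9.58778626e-01,
        -1.63155168e-01],
       [ 0.00000000e+00,  0.00000000e+00,  0.00000000e+00,
         1.00000000e+00]])}
```

```bash
python3 - <<'E'
import cv2
a=cv2.imread("pics/scene0.png");b=a[95:355,180:450]
cv2.imwrite("pics/s1.png",cv2.resize(b,None,fx=2.3,fy=2.3,interpolation=cv2.INTER_CUBIC))
E
```

```text
(no output)
```

View pics/scene0.png

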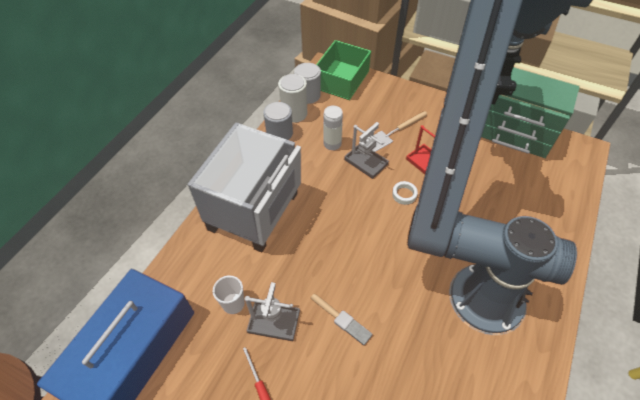

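View pics/s1.png

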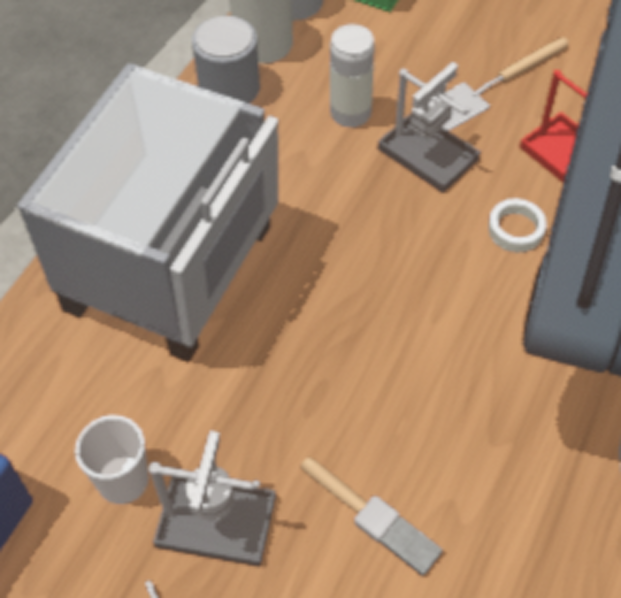

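The scene picture shows the cabinet at (248,185), its door facing the robot. There are three stands:
- grey at (366,150), with a boxy housing and the putty knife behind it
- grey at (272,315), with the round-bodied housing
- red decoy at (425,150)

The target is most likely the one at (366,140). I'll check it in a close crop.

```bash
cat > h.py <<'E'
from rig import robot
import numpy as np,cv2
from scipy.spatial.transform import Rotation as R
from scipy.optimize import least_squares
def ray(c,px,obs=None):
    m=robot.camera_model(c); u=(px[0]-m['cx'])/m['fx']; v=(px[1]-m['cy'])/m['fy']
    if c=='wrist':
        r=np.hypot(u,v)+1e-12; d=np.array([u/r*np.sin(r),v/r*np.sin(r),np.cos(r)])
        T=m['T_tool_cam']; Rt=R.from_quat(obs['tool_rot']).as_matrix()
        return Rt@T[:3,3]+obs['position'],Rt@T[:3,:3]@d
    d=R.from_quat(m['orientation']).as_matrix()@np.array([u,v,1]); return m['xyz'],d/np.linalg.norm(d)
def atz(c,px,z,obs=None):
    p,d=ray(c,px,obs); return p+d*(z-p[2])/d[2]
def proj(c,X,obs=None):
    m=robot.camera_model(c); X=np.atleast_2d(X)
    if c=='wrist':
        T=m['T_tool_cam']; Rt=R.from_quat(obs['tool_rot']).as_matrix()
        Y=((X-obs['position'])@Rt-T[:3,3])@T[:3,:3]
        t=np.arctan2(np.hypot(Y[:,0],Y[:,1]),Y[:,2]);a=np.arctan2(Y[:,1],Y[:,0])
        return np.c_[m['cx']+m['fx']*t*np.cos(a),m['cy']+m['fy']*t*np.sin(a)]
    Y=(X-m['xyz'])@R.from_quat(m['orientation']).as_matrix()
    return np.c_[m['cx']+m['fx']*Y[:,0]/Y[:,2],m['cy']+m['fy']*Y[:,1]/Y[:,2]]
def place(p,L):  # p=x,y,yaw ; local pts -> world
    c,s=np.cos(p[2]),np.sin(p[2]);L=np.atleast_2d(np.array(L,float))
    return np.c_[p[0]+c*L[:,0]-s*L[:,1],p[1]+s*L[:,0]+c*L[:,1],L[:,2]]
def fit(L,px,p0,c='scene',obs=None):
    r=least_squares(lambda p:(proj(c,place(p,L),obs)-np.array(px)).ravel(),p0)
    return r.x,np.sqrt(np.mean(r.fun**2))
E
python3 - <<'E'
from h import *
s=lambda x,y:(180+x/2.3,95+y/2.3)
pk=[s(135,67),s(30,205),s(160,258),s(262,113)]
for q in pk: print(atz('scene',q,.246).round(3))
print('standA tray',[atz('scene',s(*q),.02).round(3) for q in((380,147),(445,187),(478,153),(410,113))])
print('standB tray',[atz('scene',s(*q),.02).round(3) for q in((155,545),(262,560),(273,488),(165,480))])
print('post tops',atz('scene',s(402,72),.139).round(3),atz('scene',s(155,468),.139).round(3))
print('can top',atz('scene',s(352,38),.16).round(3),'cup',atz('scene',s(112,440),.1).round(3))
o=robot.get_obs();im=robot.camera('wrist');cv2.imwrite('pics/w0.png',im[:,:,::-1])
for n in ("stand_a","square_housing","round_housing","cabinet"):
    print(n,[(np.round(d['rect']).tolist(),round(d['score'],2)) for d in robot.search_frame(n,'wrist')][:4])
E
```

```text
[ 0.855 -0.083  0.246]
[0.844 0.167 0.246]
[0.665 0.164 0.246]
[ 0.666 -0.085  0.246]
standA tray [array([ 0.58, -0.28,  0.02]), array([ 0.462, -0.252,  0.02 ]), array([ 0.442, -0.335,  0.02 ]), array([ 0.567, -0.364,  0.02 ])]
standB tray [array([0.562, 0.399, 0.02 ]), array([0.44 , 0.359, 0.02 ]), array([0.47 , 0.275, 0.02 ]), array([0.594, 0.324, 0.02 ])]
post tops [ 0.573 -0.329  0.139] [0.572 0.353 0.139]
can top [ 0.659 -0.34   0.16 ] cup [0.649 0.334 0.1  ]
stand_a [([118.0, 0.0, 272.0, 103.0], 0.73)]
square_housing []
round_housing []
cabinet []
```

View pics/w0.png

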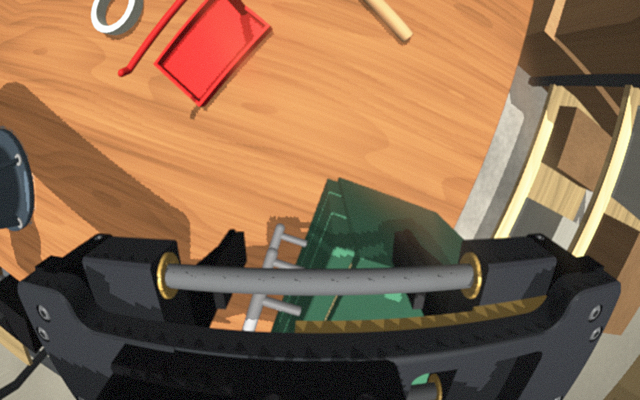

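The wrist view shows only the red decoy stand at (210,50) and the tape roll at (115,15), so I'm moving between stand and door for a close look.

```bash
cat >> h.py <<'E'
def down(yaw,tilt=0):  # tool x toward yaw, z down, tilted so that z leans toward +toolx heading by tilt
    return R.from_euler('z',yaw)*R.from_euler('y',-tilt)*R.from_euler('x',np.pi)
def rel(P,Q,P0=None,Q0=None):
    o=robot.get_obs(); P0=o['position'] if P0 is None else np.array(P0); Q0=R.from_quat(o['tool_rot']) if Q0 is None else Q0
    print('dp',(Q0.inv().apply(np.array(P)-P0)*1000).round(1).tolist(),'rot',(Q0.inv()*Q).as_rotvec().round(3).tolist())
def st():
    o=robot.get_obs();print('t',round(o['time'],2),'p',o['position'].round(4),'q',o['q'].round(2),'F',o['ft_force'].round(1),'w',round(o['grip_width'],4),'g',round(o['grip_force'],1))
E
python3 - <<'E'
from h import *
print(down(0,.7).apply([[0,0,1],[1,0,0]]).round(2))
rel([.50,-.12,.42],down(0))
E
```

```text
[[ 0.64 -0.   -0.76]
 [ 0.76  0.    0.64]]
dp [430.8, -344.3, -197.5] rot [-0.0, 0.0, 0.342]
```

```bash
python3 -m jog '{"dp":[[0,0,-50],[0,0,-100],[0,0,-150],[0,0,-198],[430,-344,-198],[430,-344,-198],[430,-344,-198],[430,-344,-198],[430,-344,-198],[430,-344,-198],[430,-344,-198],[430,-344,-198]],"delta_rot":[[0,0,0],[0,0,0],[0,0,0],[0,0,0],[0,0,0.342],[0,0,0.342],[0,0,0.342],[0,0,0.342],[0,0,0.342],[0,0,0.342],[0,0,0.342],[0,0,0.342]],"gripper":[1,1,1,1,1,1,1,1,1,1,1,1]}'
python3 -m jog '{"dp":[[0,0,0],[0,0,0],[0,0,0],[0,0,0]],"delta_rot":[[0,0,0],[0,0,0],[0,0,0],[0,0,0]],"gripper":[1,1,1,1]}'
python3 - <<'E'
from h import *
st();rel([.50,-.12,.42],down(0))
E
```

```text
time: 2.45
position: [0.4207, -0.2468, 0.4208]
tool_rot: [1.0, -0.0, 0.0, 0.0]
ft_force: [0.8, -0.7, -0.1]
grip_width: 0.0869
grip_force: 0.0
time: 2.85
position: [0.4194, -0.2501, 0.4204]
tool_rot: [1.0, -0.001, -0.0, 0.0]
ft_force: [-0.4, -0.4, 0.1]
grip_width: 0.0869
grip_force: 0.0
t 2.85 p [ 0.4194 -0.2501  0.4204] q [-0.77  0.15  1.46 -0.    1.53  0.81] F [-0.4 -0.4  0.1] w 0.0869 g 0.0
dp [80.2, -130.3, 0.4] rot [0.0, 0.0, -0.003]
```

```bash
python3 -m jog '{"dp":[[40,-65,0],[80,-130,0],[80,-130,0],[80,-130,0],[80,-130,0]],"delta_rot":[[0,0,0],[0,0,0],[0,0,0],[0,0,0],[0,0,0]],"gripper":[1,1,1,1,1]}'
python3 - <<'E'
from h import *
o=robot.get_obs();np.save('o1.npy',np.r_[o['position'],o['tool_rot']])
im=robot.camera('wrist');cv2.imwrite('pics/w1.png',im[:,:,::-1])
for n in ("stand_a","square_housing","round_housing","cabinet","door","door_handle","stop_bar"):
    print(n,[(np.round(d['rect']).tolist(),round(d['score'],2)) for d in robot.search_frame(n,'wrist')][:4])
E
```

```text
time: 3.35
position: [0.5002, -0.1191, 0.4202]
tool_rot: [1.0, 0.0, -0.0, 0.0]
ft_force: [-0.3, -0.3, 0.9]
grip_width: 0.0866
grip_force: 0.0
stand_a [([428.0, 206.0, 500.0, 264.0], 0.9), ([60.0, 119.0, 131.0, 186.0], 0.79), ([390.0, 104.0, 467.0, 192.0], 0.67)]
square_housing [([420.0, 134.0, 480.0, 165.0], 0.9)]
round_housing [([52.0, 143.0, 99.0, 176.0], 0.56)]
cabinet [([98.0, 1.0, 304.0, 76.0], 0.76), ([52.0, 144.0, 104.0, 172.0], 0.48)]
door [([102.0, 31.0, 304.0, 80.0], 0.88)]
door_handle [([103.0, 35.0, 310.0, 76.0], 0.56)]
stop_bar [([174.0, 5.0, 267.0, 34.0], 0.71)]
```

View pics/w1.png

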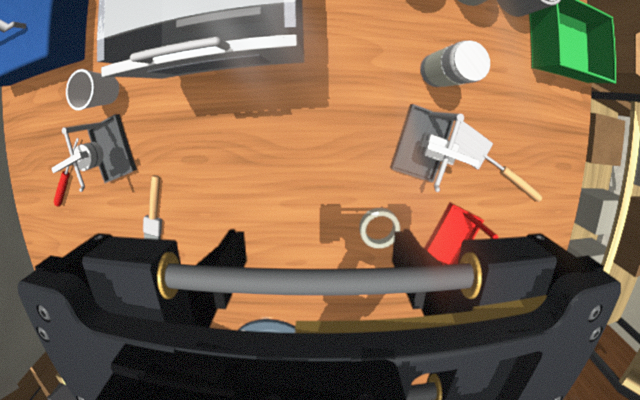

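The wrist view shows the door top and handle at (180,50) and stand_a at (420,145) with its housing ear at (445,150). The red decoy is at (460,235), the round housing at (80,160) and the can at (455,62). Next is one close crop with both areas.

```bash
python3 - <<'E'
import cv2,numpy as np
a=cv2.imread("pics/w1.png")
c1=cv2.resize(a[0:85,90:320],None,fx=3.4,fy=3.4,interpolation=cv2.INTER_CUBIC)
c2=cv2.resize(a[98:198,385:505],None,fx=3,fy=3,interpolation=cv2.INTER_CUBIC)
o=np.zeros((289+300,782,3),np.uint8);o[:289]=c1;o[289:,:360]=c2
cv2.imwrite("pics/c1.png",o)
E
```

```text
(no output)
```

View pics/c1.png

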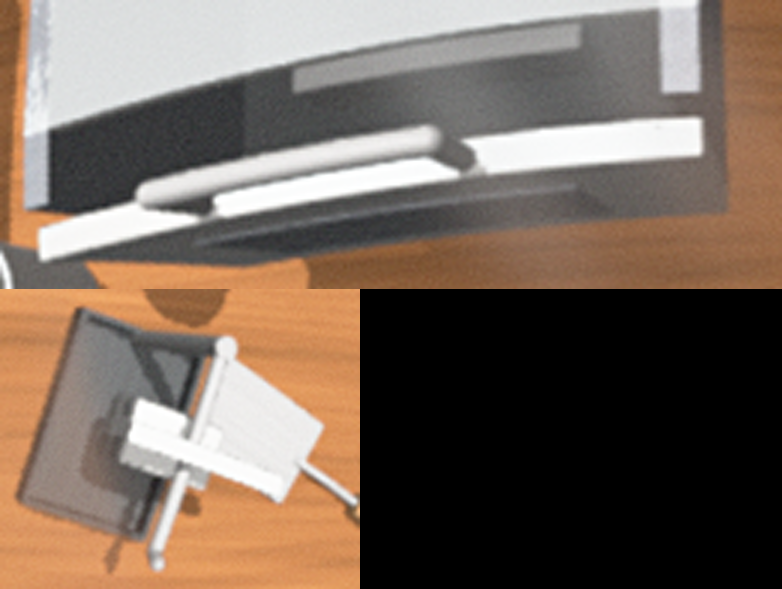

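```bash
python3 - <<'E'
from h import *
a=np.load('o1.npy');o={'position':a[:3],'tool_rot':a[3:]}
k=lambda x,y:(90+x/3.4,y/3.4)
s=lambda x,y:(180+x/2.3,95+y/2.3)
def D(t,u,w,y): # u along door from hinge, w inward of outer face
    return [-.114+w*np.cos(t)-u*np.sin(t),y,.06+u*np.cos(t)+w*np.sin(t)]
def model(v):
    p,t,xb=v[:3],v[3],v[4]
    W=[[-.1,.13,.246],[-.1,-.13,.246],D(t,.178,0,.13),D(t,.178,0,-.13),D(t,.178,.014,.13),D(t,.178,.014,-.13),D(t,.219,.007,.05),D(t,.219,.007,-.05),[xb,.07,.12],[xb,-.07,.12]]
    S=[[.1,-.13,.246],[.1,.13,.246],[-.1,.13,.246],[-.1,-.13,.246]]
    return np.r_[proj('wrist',place(p,W),o),proj('scene',place(p,S))]
px=np.array([k(25,207),k(700,93),k(40,260),k(703,155),k(40,232),k(700,117),k(148,185),k(433,130),k(293,92),k(580,47),s(135,67),s(30,205),s(160,258),s(262,113)])
r=least_squares(lambda v:(model(v)-px).ravel(),[.76,.04,.03,.1,-.04],loss='soft_l1')
print(r.x.round(4));print((model(r.x)-px).round(1).tolist());np.save('cab.npy',r.x)
f=lambda X,Y:(385+X/3,98+(Y-289)/3)
L=[[-.065,.045,.02],[.065,.045,.02],[-.065,-.045,.02],[.057,0,.139],[-.06,0,.147]]
q=[f(18,500),f(80,310),f(145,540),f(226,347),f(157,560)]
p,e=fit(L,q,[.51,-.31,-.25],'wrist',o);print('standA',p.round(4),e, (proj('wrist',place(p,L),o)-q).round(1).tolist());np.save('sa.npy',p)
A,B=atz('wrist',f(130,432),.161,o),atz('wrist',f(283,488),.161,o)
print('ear',A.round(4),B.round(4),(A+B)/2,np.linalg.norm(A-B),np.arctan2(*(A-B)[[1,0]])-np.pi/2)
print('local ear',R.from_euler('z',-p[2]).apply((A+B)/2-np.r_[p[:2],0]).round(4))
t=r.x[3];h=place(r.x[:3],[D(t,.214,.007,0)])[0];print('handle',h)
rel([h[0],h[1],.42],down(r.x[2]+np.pi/2))
E
```

```text
[ 0.7637  0.0389  0.0322  0.0281 -0.0397]
[[0.2, 0.8], [0.3, 0.1], [-0.2, -0.5], [0.5, -0.2], [-0.6, -2.5], [1.0, -1.0], [-1.2, 1.3], [-2.3, 1.4], [-0.2, -0.1], [0.6, 0.1], [-2.8, -2.5], [-5.7, -0.7], [1.6, 1.2], [1.0, -2.3]]
standA [ 0.5178 -0.3169 -0.2761] 0.9775976273974507 [[0.6, 0.1], [0.8, -2.2], [-0.3, -0.2], [-0.9, 0.2], [0.0, 1.7]]
ear [ 0.5294 -0.2747  0.161 ] [ 0.5048 -0.3624  0.161 ] [ 0.51710545 -0.31855812  0.161     ] 0.09113784374076861 -0.27254648631146483
local ear [-0.0002 -0.0018  0.161 ]
handle [0.65074388 0.03529739 0.27411215]
dp [150.7, -155.4, 0.6] rot [0.0, 0.0, -1.605]
```

Everything agrees: ear length 91 mm against 90, ear centred on the hook, tray, bar and roof corners within about 2 px. Stop bar is at cabinet x ≈ -40. Now the handle.

```bash
python3 -m jog '{"dp":[[38,-39,0],[75,-78,0],[113,-117,0],[151,-155,0],[151,-155,0],[151,-155,0],[151,-155,0],[151,-155,0],[151,-155,0],[151,-155,0],[151,-155,0],[151,-155,0]],"delta_rot":[[0,0,-0.15],[0,0,-0.3],[0,0,-0.45],[0,0,-0.6],[0,0,-0.75],[0,0,-0.9],[0,0,-1.05],[0,0,-1.2],[0,0,-1.35],[0,0,-1.5],[0,0,-1.605],[0,0,-1.605]],"gripper":[0.15,0.15,0.15,0.15,0.15,0.15,0.15,0.15,0.15,0.15,0.15,0.15]}' 15
python3 - <<'E'
from h import *
st();v=np.load('cab.npy');rel([.651,.0353,.262],down(v[2]+np.pi/2))
o=robot.get_obs();im=robot.camera('wrist');cv2.imwrite('pics/w2.png',im[:,:,::-1])
print(robot.search_frame('door_handle','wrist'))
E
```

```text
time: 4.95
position: [0.6511, 0.0357, 0.4204]
tool_rot: [0.695, 0.719, -0.0, -0.0]
ft_force: [0.2, -0.9, 0.2]
grip_width: 0.0498
grip_force: 0.0
t 4.95 p [0.6511 0.0357 0.4204] q [-0.12  0.43  1.07 -0.    1.65 -0.15] F [ 0.2 -0.9  0.2] w 0.0498 g 0.0
dp [-0.4, -0.0, 158.4] rot [-0.0, 0.0, 0.001]
[]
```

View pics/w2.png

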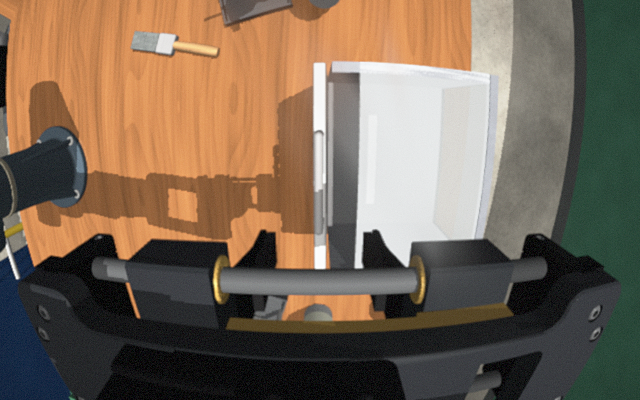

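The handle bar at (319,185) runs midway between the fingers, and the stop bar shows through the roof at (372,150). Descend and pinch.

```bash
python3 -m jog '{"dp":[[0,0,50],[0,0,100],[0,0,140],[0,0,158],[0,0,158],[0,0,158],[0,0,158],[0,0,158],[0,0,158],[0,0,158],[0,0,158]],"delta_rot":[[0,0,0],[0,0,0],[0,0,0],[0,0,0],[0,0,0],[0,0,0],[0,0,0],[0,0,0],[0,0,0],[0,0,0],[0,0,0]],"gripper":[0.15,0.15,0.15,0.15,0.15,-1,-1,-1,-1,-1,-1]}' 15
python3 - <<'E'
from h import *
st();v=np.load('cab.npy');o=robot.get_obs()
# current handle -> theta ; hinge world
hx=place(v[:3],[[-.114,0,.06]])[0];ex=np.array([np.cos(v[2]),np.sin(v[2]),0])
d=(o['position']-hx)@ex; r=np.hypot(.214,.007); ph=np.arctan2(.007,.214)
t0=ph-np.arcsin(d/r);print('d',d,'theta',t0)
Q=R.from_quat(o['tool_rot'])
for t in np.arange(0.12,1.60,.0626):
    t=min(t,1.571)
    q=lambda t:np.array([-r*np.sin(t-ph),r*np.cos(t-ph)])
    dd=q(t)-q(t0)
    print(round(t,3),(Q.inv().apply(ex*dd[0]+[0,0,dd[1]])*1000).round(0).tolist())
E
```

```text
time: 6.15
position: [0.6507, 0.0362, 0.263]
tool_rot: [0.695, 0.719, -0.0, -0.0]
ft_force: [-2.5, 0.1, 3.1]
grip_width: 0.01
grip_force: 1.4
t 6.15 p [0.6507 0.0362 0.263 ] q [-0.12  0.53  1.31 -0.    1.3  -0.15] F [-2.5  0.1  3.1] w 0.01 g 1.4
d 0.001026936744448684 theta 0.0279023985714882
0.12 [0.0, -20.0, 1.0]
0.183 [0.0, -33.0, 2.0]
0.245 [0.0, -46.0, 5.0]
0.308 [0.0, -59.0, 8.0]
0.37 [0.0, -72.0, 12.0]
0.433 [0.0, -84.0, 17.0]
0.496 [0.0, -97.0, 23.0]
0.558 [0.0, -108.0, 29.0]
0.621 [0.0, -120.0, 36.0]
0.683 [0.0, -131.0, 44.0]
0.746 [0.0, -141.0, 52.0]
0.809 [0.0, -151.0, 61.0]
0.871 [0.0, -160.0, 71.0]
0.934 [0.0, -169.0, 81.0]
0.996 [0.0, -177.0, 92.0]
1.059 [0.0, -184.0, 103.0]
1.122 [0.0, -191.0, 115.0]
1.184 [0.0, -197.0, 127.0]
1.247 [0.0, -202.0, 139.0]
1.309 [0.0, -206.0, 152.0]
1.372 [0.0, -209.0, 165.0]
1.435 [0.0, -212.0, 178.0]
1.497 [0.0, -214.0, 192.0]
1.56 [0.0, -215.0, 205.0]
```

```bash
python3 -m jog '{"dp":[[0,-10,0],[0,-20,1],[0,-33,2],[0,-46,5],[0,-59,8],[0,-72,12],[0,-84,17],[0,-97,23],[0,-108,29],[0,-120,36],[0,-131,44],[0,-141,52]],"delta_rot":[[0,0,0],[0,0,0],[0,0,0],[0,0,0],[0,0,0],[0,0,0],[0,0,0],[0,0,0],[0,0,0],[0,0,0],[0,0,0],[0,0,0]],"gripper":[-1,-1,-1,-1,-1,-1,-1,-1,-1,-1,-1,-1]}' 15
python3 -m jog '{"dp":[[0,-10,9],[0,-19,19],[0,-28,29],[0,-36,40],[0,-43,51],[0,-50,63],[0,-56,75],[0,-61,87],[0,-65,100],[0,-68,113],[0,-71,126],[0,-73,140]],"delta_rot":[[0,0,0],[0,0,0],[0,0,0],[0,0,0],[0,0,0],[0,0,0],[0,0,0],[0,0,0],[0,0,0],[0,0,0],[0,0,0],[0,0,0]],"gripper":[-1,-1,-1,-1,-1,-1,-1,-1,-1,-1,-1,-1]}' 15
```

```text
time: 7.35
position: [0.5097, 0.0315, 0.2109]
tool_rot: [0.695, 0.719, 0.001, 0.001]
ft_force: [2.7, 1.4, -0.4]
grip_width: 0.0088
grip_force: 15.0
time: 8.55
position: [0.4376, 0.0291, 0.0709]
tool_rot: [0.695, 0.719, 0.001, 0.001]
ft_force: [2.4, 2.5, 1.3]
grip_width: 0.0094
grip_force: 15.0
```

```bash
python3 -m jog '{"dp":[[0,-1,6],[0,-1,12],[0,-1,17],[0,-1,20],[0,-1,20]],"delta_rot":[[0,0,0],[0,0,0],[0,0,0],[0,0,0],[0,0,0]],"gripper":[-1,-1,-1,-1,-1]}' 15
```

```text
time: 9.05
position: [0.437, 0.0286, 0.0523]
tool_rot: [0.695, 0.719, 0.001, 0.001]
ft_force: [1.5, 0.3, 14.7]
grip_width: 0.0094
grip_force: 15.0
```

```bash
python3 -m jog '{"dp":[[0,0,-5],[0,0,-5],[0,0,-5],[0,0,-5],[0,0,-50],[0,0,-100],[0,0,-150],[0,0,-200],[0,0,-250],[0,0,-270]],"delta_rot":[[0,0,0],[0,0,0],[0,0,0],[0,0,0],[0,0,0],[0,0,0],[0,0,0],[0,0,0],[0,0,0],[0,0,0]],"gripper":[-0.55,-0.55,-0.55,-0.55,-0.4,-0.2,0,0,0,0]}' 15
python3 - <<'E'
from h import *
st();p=np.load('sa.npy');T=place(p,[[0,.02,.32]])[0];print(T)
rel(T,down(p[2]+np.pi/2))
E
```

```text
time: 10.05
position: [0.4377, 0.0287, 0.325]
tool_rot: [0.695, 0.719, 0.002, 0.003]
ft_force: [0.2, 0.2, -0.3]
grip_width: 0.0434
grip_force: 0.0
t 10.05 p [0.4377 0.0287 0.325 ] q [-0.19  0.14  1.73 -0.    1.26 -0.22] F [ 0.2  0.2 -0.3] w 0.0434 g 0.0
[ 0.52326136 -0.29767256  0.32      ]
dp [-329.1, 74.3, 6.1] rot [0.008, 0.001, 0.31]
```

```bash
python3 -m jog '{"dp":[[-47,11,1],[-94,21,2],[-141,32,3],[-188,42,3],[-235,53,4],[-282,64,5],[-329,74,6],[-329,74,6],[-329,74,6],[-329,74,6]],"delta_rot":[[0,0,0.1],[0,0,0.2],[0,0,0.31],[0.008,0,0.31],[0.008,0,0.31],[0.008,0,0.31],[0.008,0,0.31],[0.008,0,0.31],[0.008,0,0.31],[0.008,0,0.31]],"gripper":[0,0,0,0,0,0,0,0,0,0]}' 15
python3 - <<'E'
from h import *
st();p=np.load('sa.npy');o=robot.get_obs();im=robot.camera('wrist')
rel(place(p,[[0,.02,.131]])[0],down(p[2]+np.pi/2))
# overlay predicted ear top & tip
E=place(p,[[-.005,.045,.161],[.005,.045,.161],[.005,-.045,.161],[-.005,-.045,.161]])
print(proj('wrist',E,o).round(0).tolist())
v=im[:,:,::-1].copy();cv2.polylines(v,[proj('wrist',E,o).round().astype(int)],True,(0,0,255),1)
cv2.imwrite('pics/w3.png',cv2.resize(v[120:340,200:440],None,fx=3,fy=2.7))
for c in ('scene',):
    g=robot.camera(c);print(robot.search_frame('square_housing',c)[:1],robot.search_frame('door',c)[:1])
E
```

```text
time: 11.05
position: [0.5206, -0.296, 0.3138]
tool_rot: [0.798, 0.603, -0.003, -0.004]
ft_force: [0.2, -0.5, -0.3]
grip_width: 0.0433
grip_force: 0.0
t 11.05 p [ 0.5206 -0.296   0.3138] q [-0.7   0.41  1.38 -0.    1.37 -0.42] F [ 0.2 -0.5 -0.3] w 0.0433 g 0.0
dp [-1.2, 4.7, 183.1] rot [-0.01, 0.0, 0.001]
[[319.0, 161.0], [329.0, 161.0], [328.0, 241.0], [319.0, 241.0]]
[{'rect': [355.4, 122.0, 378.7, 154.3], 'score': 0.63}] [{'rect': [262.0, 179.1, 353.4, 263.4], 'score': 0.89}]
```

View pics/w3.png

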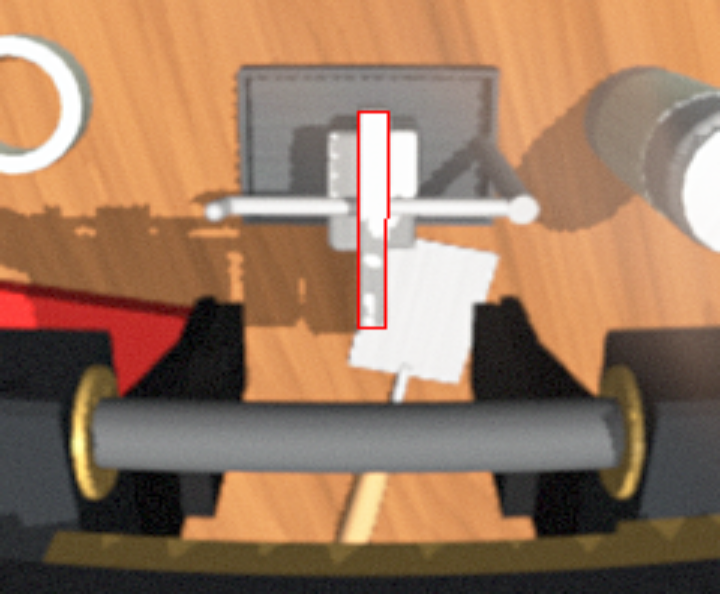

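The predicted ear outline (red) sits on the real ear bar, and the square body shows under it. Go down and grip.

```bash
python3 -m jog '{"dp":[[-1,5,45],[-1,5,90],[-1,5,135],[-1,5,165],[-1,5,181],[-1,5,181],[-1,5,181],[-1,5,181],[-1,5,181],[-1,5,181],[-1,5,181],[-1,5,181]],"delta_rot":[[-0.01,0,0],[-0.01,0,0],[-0.01,0,0],[-0.01,0,0],[-0.01,0,0],[-0.01,0,0],[-0.01,0,0],[-0.01,0,0],[-0.01,0,0],[-0.01,0,0],[-0.01,0,0],[-0.01,0,0]],"gripper":[0,0,0,0,0,0,-1,-1,-1,-1,-1,-1]}' 45
```

```text
time: 12.45
position: [0.5248, -0.2997, 0.1342]
tool_rot: [0.798, 0.603, 0.0, 0.002]
ft_force: [0.1, 0.2, 1.9]
grip_width: 0.0095
grip_force: 44.9
```

```bash
python3 -m jog '{"dp":[[0,0,-7],[0,0,-15],[0,0,-22],[0,-12,-22],[0,-30,-22],[0,-50,-22],[0,-75,-22],[0,-100,-22],[0,-118,-24],[0,-118,-50],[0,-118,-80],[0,-118,-80]],"delta_rot":[[0,0,0],[0,0,0],[0,0,0],[0,0,0],[0,0,0],[0,0,0],[0,0,0],[0,0,0],[0,0,0],[0,0,0],[0,0,0],[0,0,0]],"gripper":[-1,-1,-1,-1,-1,-1,-1,-1,-1,-1,-1,-1]}' 45
python3 - <<'E'
from h import *
st();v=np.load('cab.npy')
# housing: local ear offset y +20 => housing centre at tool -x 20. shelf target cab x=-.195,y=0; ear-yaw = cab yaw
T=place(v[:3],[[-.195,.02,.25]])[0];print(T,place(v[:3],[[-.195,.02,.074+.131-.069+.003]]))
rel(T,down(v[2]+np.pi/2))
o=robot.get_obs();robot.camera('wrist')
for n in('square_housing','round_housing'):print(n,robot.search_frame(n,'wrist')[:2])
E
```

```text
time: 13.65
position: [0.4129, -0.2694, 0.2172]
tool_rot: [0.798, 0.603, 0.001, 0.006]
ft_force: [1.0, -0.3, -2.5]
grip_width: 0.0096
grip_force: 44.9
t 13.65 p [ 0.4129 -0.2694  0.2172] q [-0.81  0.35  1.77  0.    1.   -0.53] F [ 1.  -0.3 -2.5] w 0.0096 g 44.9
[0.56814926 0.05265073 0.25      ] [[0.56814926 0.05265073 0.139     ]]
dp [352.0, 61.9, -34.3] rot [0.009, 0.008, -0.308]
square_housing [{'rect': [296.6, 201.1, 348.8, 321.0], 'score': 0.94}]
round_housing []
```

```bash
python3 -m jog '{"dp":[[0,0,-17],[0,0,-34],[45,8,-34],[90,16,-34],[135,24,-34],[180,32,-34],[225,40,-34],[270,48,-34],[315,55,-34],[352,62,-34],[352,62,-34],[352,62,-34]],"delta_rot":[[0,0,0],[0,0,0],[0,0,-0.1],[0,0,-0.2],[0.009,0.008,-0.308],[0.009,0.008,-0.308],[0.009,0.008,-0.308],[0.009,0.008,-0.308],[0.009,0.008,-0.308],[0.009,0.008,-0.308],[0.009,0.008,-0.308],[0.009,0.008,-0.308]],"gripper":[-1,-1,-1,-1,-1,-1,-1,-1,-1,-1,-1,-1]}' 45
python3 - <<'E'
from h import *
v=np.load('cab.npy')
st();rel(place(v[:3],[[-.195,.02,.145]])[0],down(v[2]+np.pi/2))
o=robot.get_obs();im=robot.camera('wrist');cv2.imwrite('pics/w4.png',im[:,:,::-1])
E
```

```text
time: 15.0
position: [0.5652, 0.0555, 0.245]
tool_rot: [0.695, 0.719, -0.001, -0.006]
ft_force: [0.3, -0.7, -2.4]
grip_width: 0.0098
grip_force: 45.0
t 15.0 p [0.5652 0.0555 0.245 ] q [-0.1   0.43  1.55  0.01  1.18 -0.14] F [ 0.3 -0.7 -2.4] w 0.0098 g 45.0
dp [-3.7, 3.8, 99.9] rot [-0.01, -0.007, 0.002]
```

View pics/w4.png

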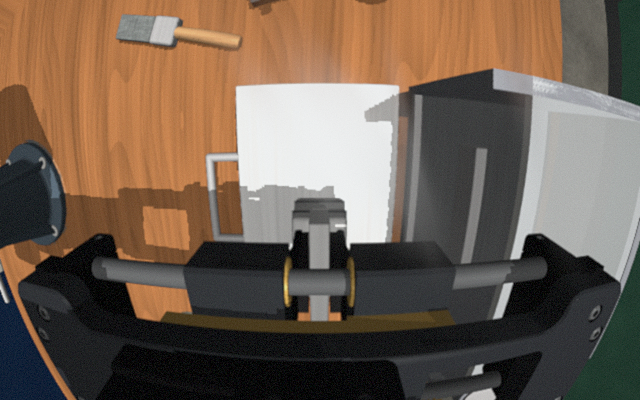

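The door lies level as a shelf at (320,160), and the housing hangs straight in the fingers. Set it down.

```bash
python3 -m jog '{"dp":[[-4,4,40],[-4,4,70],[-4,4,90],[-4,4,98],[-4,4,101],[-4,4,104],[-4,4,106]],"delta_rot":[[-0.01,-0.007,0],[-0.01,-0.007,0],[-0.01,-0.007,0],[-0.01,-0.007,0],[-0.01,-0.007,0],[-0.01,-0.007,0],[-0.01,-0.007,0]],"gripper":[-1,-1,-1,-1,-1,-1,-1]}' 45
```

```text
time: 15.75
position: [0.5706, 0.0511, 0.1418]
tool_rot: [0.696, 0.718, 0.002, 0.002]
ft_force: [-0.2, 0.4, -1.6]
grip_width: 0.0098
grip_force: 45.0
```

```bash
python3 -m jog '{"dp":[[0,0,1],[0,0,2],[0,0,3],[0,0,4],[0,0,4]],"delta_rot":[[0,0,0],[0,0,0],[0,0,0],[0,0,0],[0,0,0]],"gripper":[-1,-1,-1,-1,-1]}' 45
```

```text
time: 16.25
position: [0.5712, 0.0523, 0.1407]
tool_rot: [0.695, 0.719, 0.003, 0.003]
ft_force: [-2.8, 2.2, 15.5]
grip_width: 0.0093
grip_force: 45.1
```

```bash
python3 -m jog '{"dp":[[0,0,1],[0,0,1],[0,0,1],[0,0,-40],[0,0,-85],[0,0,-130],[0,0,-170],[0,0,-170]],"delta_rot":[[0,0,0],[0,0,0],[0,0,0],[0,0,0],[0,0,0],[0,0,0],[0,0,0],[0,0,0]],"gripper":[0,0,0,0,0,0,0.5,1]}' 45
python3 - <<'E'
from h import *
st();v=np.load('cab.npy')
for n in range(1):
    o=robot.get_obs();im=robot.camera('wrist')
    print(robot.search_frame('square_housing','wrist')[:1])
p=np.array([.5705,.0322,v[2]])
E=lambda p:place(p,[[-.005,.045,.166],[.005,.045,.166],[.005,-.045,.166],[-.005,-.045,.166]])
g=proj('wrist',E(p),o)
w=im[:,:,::-1].copy();cv2.polylines(w,[g.round().astype(int)],True,(0,0,255),1)
x0,y0=g.mean(0).astype(int)-[90,80];x0=max(x0,0);y0=max(y0,0);print('crop',x0,y0,g.round(1).tolist())
cv2.imwrite('pics/w5.png',cv2.resize(w[y0:y0+160,x0:x0+180],None,fx=3.5,fy=3.5,interpolation=cv2.INTER_CUBIC))
E
```

```text
time: 17.05
position: [0.5729, 0.051, 0.3134]
tool_rot: [0.696, 0.718, 0.006, 0.007]
ft_force: [0.4, -0.1, 0.4]
grip_width: 0.0522
grip_force: 0.0
t 17.05 p [0.5729 0.051  0.3134] q [-0.11  0.36  1.46  0.    1.31 -0.14] F [ 0.4 -0.1  0.4] w 0.0522 g 0.0
[{'rect': [303.6, 155.9, 331.3, 238.7], 'score': 0.66}]
crop 223 120 [[308.8, 159.6], [318.6, 159.6], [318.7, 240.9], [309.6, 240.9]]
```

View pics/w5.png

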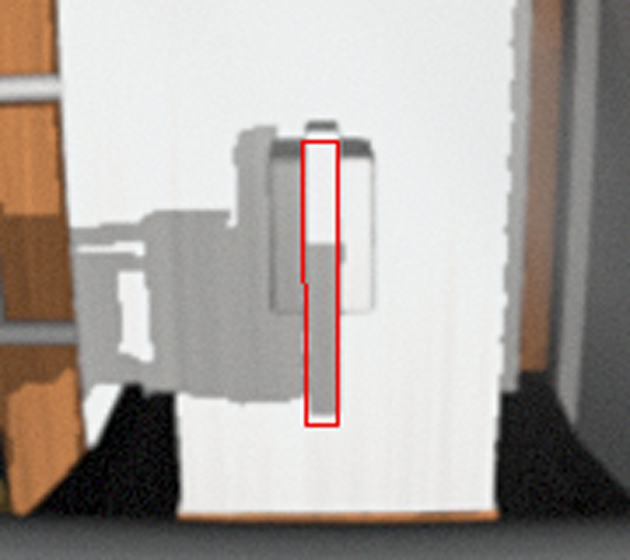

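The ear bar is upright and within 1 mm of prediction in x, about 3 mm toward +y. Housing is at (0.571, 0.035). Now the tilted regrasp.

```bash
cat >> h.py <<'E'
V=np.load('cab.npy');TI=.73
QT=down(V[2]+np.pi,-TI)
def tcp(hx,hy,under,back=0): # housing centre in cab frame, underside height -> TCP world for low tilted grasp
    G=place(V[:3],[[hx-.006,hy,under+.024]])[0]; return G+QT.apply([0,0,1])*(.019-back)
def tocab(P): return R.from_euler('z',-V[2]).apply(np.array(P)-np.r_[V[:2],0])
E
python3 - <<'E'
from h import *
h=tocab([.571,.035,0]);print(h.round(4),QT.apply([[0,0,1],[1,0,0],[0,1,0]]).round(2))
T=tcp(h[0],h[1],.074,.13);print(T);rel(T,QT)
T=tcp(h[0],h[1],.074);print(T)
E
```

```text
[-0.1927  0.0023  0.    ] [[ 0.67  0.02 -0.75]
 [-0.74 -0.02 -0.67]
 [-0.03  1.    0.  ]]
[0.49101884 0.03242707 0.18071436]
dp [-16.4, -79.7, 126.5] rot [-0.566, -0.566, -1.496]
[0.57766707 0.03521447 0.08384169]
```

```bash
python3 -m jog '{"dp":[[-10,-45,0],[-16,-90,10],[-16,-90,20],[-16,-90,20],[-16,-90,20],[-16,-90,20],[-16,-90,20],[-16,-90,20],[-16,-90,20],[-16,-90,20],[-16,-90,20],[-16,-90,20]],"delta_rot":[[-0.047,-0.047,-0.125],[-0.094,-0.094,-0.249],[-0.142,-0.142,-0.374],[-0.189,-0.189,-0.499],[-0.236,-0.236,-0.623],[-0.283,-0.283,-0.748],[-0.33,-0.33,-0.873],[-0.377,-0.377,-0.997],[-0.425,-0.425,-1.122],[-0.472,-0.472,-1.247],[-0.519,-0.519,-1.371],[-0.566,-0.566,-1.496]],"gripper":[1,1,1,1,1,1,1,1,1,1,1,1]}' 45
python3 - <<'E'
from h import *
st();h=tocab([.571,.035,0])
rel(tcp(h[0],h[1],.074,.13),QT);rel(tcp(h[0],h[1],.074),QT)
E
```

```text
time: 18.35
position: [0.4773, 0.0365, 0.2827]
tool_rot: [0.082, 0.946, 0.014, 0.315]
ft_force: [-0.3, 1.0, -1.0]
grip_width: 0.0874
grip_force: 0.0
t 18.35 p [0.4773 0.0365 0.2827] q [-0.23  0.07  2.17  0.4   0.29 -1.98] F [-0.3  1.  -1. ] w 0.0874 g 0.0
dp [49.0, -9.8, 90.1] rot [-0.054, -0.086, -0.188]
dp [38.5, -1.9, 219.4] rot [-0.054, -0.086, -0.188]
```

```bash
cat >> h.py <<'E'
_D=np.array([[.528,1.434,1.181,.624,.222],[.15,1.46,1.53,.4883,.4204],[.43,1.07,1.65,.652,.4204],[.53,1.31,1.3,.6517,.263],[.14,1.73,1.26,.4387,.325],[.41,1.38,1.37,.5989,.3138],[.35,1.77,1.0,.493,.2172],[.43,1.55,1.18,.568,.245]])
def fk(k,q2,q3):  # wrist centre (r,z) with elbow offset
    return np.array([k[0]*np.sin(q2)+k[1]*np.sin(q2+q3)+k[2]*np.cos(q2+q3),k[3]+k[0]*np.cos(q2)+k[1]*np.cos(q2+q3)-k[2]*np.sin(q2+q3)])
KF=least_squares(lambda k:np.concatenate([fk(k,d[0],d[1])-[d[3],d[4]] for d in _D]),[.4,.35,0,.1]).x
E
python3 - <<'E'
from h import *
print(KF.round(3),[(fk(KF,d[0],d[1])-d[3:]).round(4).tolist() for d in _D])
E
```

```text
Traceback (most recent call last):
NameError: name '_D' is not defined
```

```bash
python3 - <<'E'
import h;from h import *
print(KF.round(3),np.abs([(fk(KF,d[0],d[1])-d[3:]) for d in h._D]).max())
o=robot.get_obs();q=o['q'];z=R.from_quat(o['tool_rot']).apply([0,0,1])
w=fk(KF,q[1],q[2]) # z shifted by -L3
for L in (.2,.25,.3,.35,.4):
    P=o['position']-L*z; print(L,np.hypot(*P[:2])-w[0],P[2]-(w[1]+L))
def ik(P,tilt,L):
    z=np.array([np.cos(V[2])*np.sin(tilt),np.sin(V[2])*np.sin(tilt),-np.cos(tilt)]);W=np.array(P)-L*z
    s=least_squares(lambda q:fk(KF,*q)-[np.hypot(*W[:2]),W[2]-L],[.3,1.7]);return s.x.round(2),round(np.pi-tilt-s.x.sum(),3),round(s.cost,7)
for L in (.28,.32,.36):
  for tl in (.61,.73):
    print(L,tl,'shelf',ik([.578,.035,.084],tl,L),'in',ik([.71,.04,.09],tl,L))
E
```

```text
[ 0.571  0.406  0.101 -0.024] 0.00400458113062746
0.2 0.06567946603237512 0.028781363652281566
0.25 0.0362110535999135 0.01887144166367355
0.3 0.006823590910492616 0.008961519675065643
0.35 -0.022456698337297687 -0.0009484023135424291
0.4 -0.05159107369352409 -0.01085832430215039
0.28 0.61 shelf (array([0.62, 2.07]), np.float64(-0.153), np.float64(0.0)) in (array([0.7 , 1.74]), np.float64(0.092), np.float64(0.0))
0.28 0.73 shelf (array([0.66, 2.14]), np.float64(-0.381), np.float64(0.0)) in (array([0.71, 1.81]), np.float64(-0.116), np.float64(0.0))
0.32 0.61 shelf (array([0.62, 2.12]), np.float64(-0.216), np.float64(0.0)) in (array([0.69, 1.8 ]), np.float64(0.038), np.float64(0.0))
0.32 0.73 shelf (array([0.68, 2.2 ]), np.float64(-0.469), np.float64(0.0)) in (array([0.71, 1.88]), np.float64(-0.185), np.float64(0.0))
0.36 0.61 shelf (array([0.64, 2.18]), np.float64(-0.285), np.float64(0.0)) in (array([0.69, 1.86]), np.float64(-0.017), np.float64(0.0))
0.36 0.73 shelf (array([0.71, 2.27]), np.float64(-0.566), np.float64(0.0)) in (array([0.72, 1.95]), np.float64(-0.258), np.float64(0.0))
```

```bash
cat >> h.py <<'E'
QT=down(V[2],TI)
LO=np.array([-3.08,-.75,.22,-1.43,0,-2.85]);HI=np.array([3.08,2.2,2.44,4.57,2.65,2.85])
def ori(q): return R.from_euler('z',q[0])*R.from_euler('y',q[1]+q[2])*R.from_euler('z',q[3])*R.from_euler('y',q[4])*R.from_euler('z',q[5]+np.pi/2)
def pos(k,q):
    w=fk(k,q[1],q[2]); return R.from_euler('z',q[0]).apply([w[0],k[4],w[1]])+ori(q).apply([0,0,k[5]])
_S=[[.21,-.589,.223,-1.407,.527,1.433,0,1.181,-.178],[.4194,-.2501,.4204,-.77,.15,1.46,0,1.53,.81],[.6511,.0357,.4204,-.12,.43,1.07,0,1.65,-.15],[.6507,.0362,.263,-.12,.53,1.31,0,1.3,-.15],[.4377,.0287,.325,-.19,.14,1.73,0,1.26,-.22],[.5206,-.296,.3138,-.7,.41,1.38,0,1.37,-.42],[.4129,-.2694,.2172,-.81,.35,1.77,0,1,-.53],[.5652,.0555,.245,-.1,.43,1.55,.01,1.18,-.14],[.5729,.051,.3134,-.11,.36,1.46,0,1.31,-.14]]
import json,os
if os.path.exists('ex.json'): _S=_S+json.load(open('ex.json'))*3
KK=least_squares(lambda k:np.concatenate([pos(k,s[3:])-s[:3] for s in _S]),[.57,.4,0,.25,.11,.3]).x
def full_ik(P,Q,q0):
    s=least_squares(lambda q:np.r_[pos(KK,q)-P,.5*(Q.inv()*ori(q)).as_rotvec()],np.clip(q0,LO+.01,HI-.01),bounds=(LO,HI));return s.x,s.cost
def path(q1,n,q0=None):
    o=robot.get_obs();q0=o['q'] if q0 is None else q0
    P0,Q0=pos(KK,q0),ori(q0)
    dps=[];rs=[]
    for i in range(1,n+1):
        q=q0+(q1-q0)*i/n
        dps.append((Q0.inv().apply(pos(KK,q)-P0)*1000).round(0).astype(int).tolist());rs.append((Q0.inv()*ori(q)).as_rotvec().round(3).tolist())
    print(json.dumps({'dp':dps,'delta_rot':rs}).replace(' ',''))
E
python3 - <<'E'
import json
from rig import robot
o=robot.get_obs();json.dump([list(o['position'])+list(o['q'])],open('ex.json','w'))
from h import *
import h
print(KK.round(3),np.abs([pos(KK,s[3:])-s[:3] for s in h._S]).max(1).round(4))
print('ori err',(R.from_quat(o['tool_rot']).inv()*ori(o['q'])).as_rotvec().round(3))
h0=tocab([.571,.035,0])
for nm,P in(('pre',tcp(h0[0],h0[1],.074,.13)),('grasp',tcp(h0[0],h0[1],.074)),('in',tcp(-.06,0,.076))):
    q,c=full_ik(P,QT,[-.15,.5,2.1,3.1,.4,-1.57]);print(nm,P.round(3),q.round(3),c)
E
```

```text
[0.585 0.393 0.115 0.278 0.112 0.304] [0.0007 0.0014 0.002  0.0029 0.0028 0.0035 0.0031 0.0032 0.0018 0.0006
 0.0006 0.0006]
ori err [ 0.  0. -0.]
pre [0.491 0.032 0.181] [-0.307  0.405  2.363  2.527  0.394 -1.25 ] 3.019396030440109e-22
grasp [0.578 0.035 0.084] [-0.225  0.715  2.202  2.79   0.516 -1.456] 6.0921496168930546e-21
in [0.71  0.037 0.086] [-0.161  0.741  1.867  2.533  0.226 -1.119] 1.6152251263504757e-18
```

The arm needs the q4≈2.5 wrist branch for this tilt, with the camera side up. I'm turning through it along a joint-interpolated path.

```bash
python3 - <<'E'
from h import *
h0=tocab([.571,.035,0]);o=robot.get_obs()
q,c=full_ik(tcp(h0[0],h0[1],.074,.13),QT,[-.15,.5,2.1,3.1,.4,-1.57])
q[1:3]=q[1:3]
m=(o['q']+q)/2; m[4]=.42; path(m,12); path(q,12,m)
E
```

```text
{"dp":[[9,7,5],[16,14,10],[23,21,14],[29,28,17],[34,35,21],[37,41,24],[40,47,27],[42,53,30],[43,59,33],[43,63,36],[42,67,39],[41,70,42]],"delta_rot":[[-0.025,0.021,0.12],[-0.049,0.043,0.241],[-0.072,0.064,0.362],[-0.092,0.086,0.484],[-0.112,0.106,0.605],[-0.13,0.126,0.727],[-0.147,0.146,0.849],[-0.163,0.164,0.972],[-0.178,0.182,1.094],[-0.191,0.198,1.217],[-0.204,0.213,1.34],[-0.216,0.227,1.463]]}
{"dp":[[-3,2,3],[-7,3,6],[-12,4,9],[-18,5,12],[-25,5,14],[-33,4,17],[-41,3,19],[-50,1,20],[-59,-2,22],[-69,-6,23],[-79,-11,24],[-89,-16,24]],"delta_rot":[[-0.017,-0.003,0.123],[-0.034,-0.008,0.245],[-0.05,-0.013,0.368],[-0.068,-0.021,0.49],[-0.085,-0.029,0.613],[-0.103,-0.039,0.735],[-0.122,-0.051,0.857],[-0.142,-0.064,0.978],[-0.163,-0.078,1.099],[-0.186,-0.094,1.22],[-0.21,-0.111,1.34],[-0.235,-0.129,1.46]]}
```

```bash
python3 -m jog '{"dp":[[9,7,5],[16,14,10],[23,21,14],[29,28,17],[34,35,21],[37,41,24],[40,47,27],[42,53,30],[43,59,33],[43,63,36],[42,67,39],[41,70,42]],"delta_rot":[[-0.025,0.021,0.12],[-0.049,0.043,0.241],[-0.072,0.064,0.362],[-0.092,0.086,0.484],[-0.112,0.106,0.605],[-0.13,0.126,0.727],[-0.147,0.146,0.849],[-0.163,0.164,0.972],[-0.178,0.182,1.094],[-0.191,0.198,1.217],[-0.204,0.213,1.34],[-0.216,0.227,1.463]],"gripper":[1,1,1,1,1,1,1,1,1,1,1,1]}' 45
python3 -c "
from h import *
st()"
```

```text
time: 19.55
position: [0.4812, 0.111, 0.2307]
tool_rot: [0.659, 0.667, 0.321, 0.131]
ft_force: [-0.3, 0.2, -0.7]
grip_width: 0.0873
grip_force: 0.0
t 19.55 p [0.4812 0.111  0.2307] q [-0.27  0.24  2.27  1.47  0.42 -1.61] F [-0.3  0.2 -0.7] w 0.0873 g 0.0
```

Exactly on plan (q4=1.47). Second half.

```bash
python3 -m jog '{"dp":[[-3,2,3],[-7,3,6],[-12,4,9],[-18,5,12],[-25,5,14],[-33,4,17],[-41,3,19],[-50,1,20],[-59,-2,22],[-69,-6,23],[-79,-11,24],[-89,-16,24]],"delta_rot":[[-0.017,-0.003,0.123],[-0.034,-0.008,0.245],[-0.05,-0.013,0.368],[-0.068,-0.021,0.49],[-0.085,-0.029,0.613],[-0.103,-0.039,0.735],[-0.122,-0.051,0.857],[-0.142,-0.064,0.978],[-0.163,-0.078,1.099],[-0.186,-0.094,1.22],[-0.21,-0.111,1.34],[-0.235,-0.129,1.46]],"gripper":[1,1,1,1,1,1,1,1,1,1,1,1]}' 45
python3 - <<'E'
from h import *
st();h0=tocab([.571,.035,0]);rel(tcp(h0[0],h0[1],.074,.05),QT);rel(tcp(h0[0],h0[1],.074),QT)
E
```

```text
time: 20.75
position: [0.4914, 0.0322, 0.1808]
tool_rot: [0.934, 0.011, 0.356, -0.007]
ft_force: [0.3, -0.8, 0.1]
grip_width: 0.0869
grip_force: 0.0
t 20.75 p [0.4914 0.0322 0.1808] q [-0.3   0.4   2.37  2.53  0.39 -1.24] F [ 0.3 -0.8  0.1] w 0.0869 g 0.0
dp [-0.2, -0.4, 79.8] rot [0.001, 0.002, -0.008]
dp [-0.1, -0.4, 129.8] rot [0.001, 0.002, -0.008]
```

```bash
python3 -m jog '{"dp":[[0,0,40],[0,0,75],[0,0,100],[0,0,115],[0,0,123],[0,0,127],[0,0,127],[0,0,127]],"delta_rot":[[0,0,-0.008],[0,0,-0.008],[0,0,-0.008],[0,0,-0.008],[0,0,-0.008],[0,0,-0.008],[0,0,-0.008],[0,0,-0.008]],"gripper":[1,1,1,1,1,1,1,1]}' 30
```

```text
time: 21.55
position: [0.5778, 0.035, 0.0891]
tool_rot: [0.933, 0.018, 0.359, -0.004]
ft_force: [0.1, -0.0, 0.5]
grip_width: 0.087
grip_force: 0.0
```

```bash
python3 -m jog '{"dp":[[0,0,0],[0,0,0],[0,0,0],[0,0,0],[0,0,0],[0,0,0]],"delta_rot":[[0,0,0],[0,0,0],[0,0,0],[0,0,0],[0,0,0],[0,0,0]],"gripper":[-1,-1,-1,-1,-1,-1]}' 35
```

```text
time: 22.15
position: [0.5787, 0.0349, 0.0892]
tool_rot: [0.933, 0.018, 0.359, -0.004]
ft_force: [-0.4, -0.7, 2.3]
grip_width: 0.0556
grip_force: 35.0
```

Grip width is 55.6 mm, so the body is held. Lift, then go over the sill.

```bash
python3 - <<'E'
from h import *
o=robot.get_obs();P=o['position'];ex=np.array([np.cos(V[2]),np.sin(V[2]),0]);u=np.array([0,0,1.])
print('axis err',(R.from_quat(o['tool_rot']).inv()*QT).as_rotvec().round(4))
for a,b in((0,.028),(.06,.028),(.1267,.028),(.1267,.006)): rel(P+a*ex+b*u,QT)
E
```

```text
axis err [ 0.0008 -0.0053  0.0061]
dp [18.8, 0.1, -20.8] rot [0.001, -0.005, 0.006]
dp [63.3, 0.4, 19.5] rot [0.001, -0.005, 0.006]
dp [112.7, 0.6, 64.2] rot [0.001, -0.005, 0.006]
dp [98.0, 0.5, 80.5] rot [0.001, -0.005, 0.006]
```

```bash
python3 -m jog '{"dp":[[6,0,-7],[13,0,-14],[19,0,-21],[34,0,-7],[49,0,6],[63,0,20],[76,1,31],[88,1,42],[100,1,53],[113,1,64],[113,1,64],[113,1,64]],"delta_rot":[[0,0,0],[0,0,0],[0,0,0],[0,0,0],[0,0,0],[0,0,0],[0,0,0],[0,0,0],[0,0,0],[0,0,0],[0,0,0],[0,0,0]],"gripper":[-1,-1,-1,-1,-1,-1,-1,-1,-1,-1,-1,-1]}' 35
python3 - <<'E'
from h import *
st();o=robot.get_obs();print((R.from_quat(o['tool_rot']).inv()*QT).as_rotvec().round(4))
im=robot.camera('wrist');cv2.imwrite('pics/w6.png',im[:,:,::-1])
print(robot.search_frame('square_housing','wrist')[:1],robot.search_frame('stop_bar','wrist')[:1])
# bar pixels predicted
print(proj('wrist',place(V[:3],[[V[4],.07,.12],[V[4],-.07,.12],[V[4],.07,.075],[V[4],-.07,.075]]),o).round(0).tolist())
E
```

```text
time: 23.35
position: [0.7042, 0.0386, 0.117]
tool_rot: [0.933, 0.018, 0.358, -0.004]
ft_force: [0.1, 0.9, -2.9]
grip_width: 0.0557
grip_force: 35.0
t 23.35 p [0.7042 0.0386 0.117 ] q [-0.16  0.67  1.88  2.4   0.19 -0.99] F [ 0.1  0.9 -2.9] w 0.0557 g 35.0
[ 0.0011 -0.0031  0.0066]
[{'rect': [199.8, 192.2, 447.0, 268.6], 'score': 0.9}] []
[[210.0, 212.0], [434.0, 214.0], [229.0, 236.0], [414.0, 236.0]]
```

View pics/w6.png

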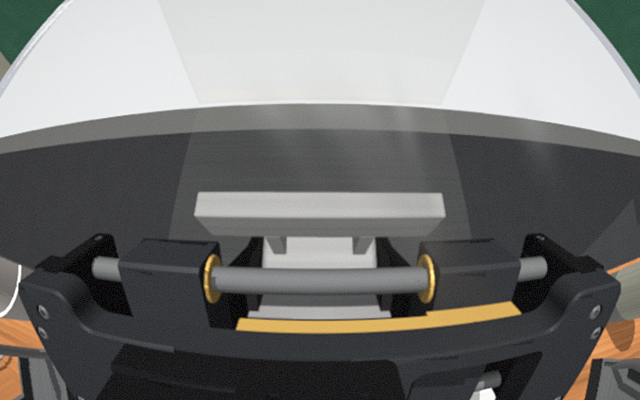

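The housing's ear at (320,205) is level and square with the cabinet inside, hiding the stop bar behind it. Lowering now.

```bash
python3 -m jog '{"dp":[[-5,0,6],[-10,0,11],[-14,0,15],[-16,0,18],[-17,0,19],[-18,0,20],[-18,0,20]],"delta_rot":[[0,0,0],[0,0,0],[0,0,0],[0,0,0],[0,0,0],[0,0,0],[0,0,0]],"gripper":[-1,-1,-1,-1,-1,-1,-1]}' 35
python3 -c "
from h import *
st()"
```

```text
time: 24.2
position: [0.7053, 0.0385, 0.0903]
tool_rot: [0.933, 0.018, 0.359, -0.004]
ft_force: [0.4, 0.4, -3.3]
grip_width: 0.0558
grip_force: 35.0
t 24.2 p [0.7053 0.0385 0.0903] q [-0.16  0.73  1.89  2.57  0.24 -1.16] F [ 0.4  0.4 -3.3] w 0.0558 g 35.0
```

```bash
python3 -m jog '{"dp":[[-1,0,1],[-1,0,1],[0,0,2],[1,0,3],[2,0,3],[2,0,4],[2,0,4]],"delta_rot":[[0,0,0],[0,0,0],[0,0,0],[0,0,0],[0,0,0],[0,0,0],[0,0,0]],"gripper":[-1,-1,-1,-1,-1,-1,-1]}' 35
```

```text
time: 24.9
position: [0.7098, 0.0387, 0.0892]
tool_rot: [0.933, 0.018, 0.36, -0.004]
ft_force: [-2.7, -1.0, 2.5]
grip_width: 0.0555
grip_force: 35.0
```

```bash
python3 -m jog '{"dp":[[0.6,0,-0.6],[0.6,0,-0.6],[1.4,0,0.1],[2.1,0,0.7],[2.5,0,1],[2.5,0,1]],"delta_rot":[[0,0,0],[0,0,0],[0,0,0],[0,0,0],[0,0,0],[0,0,0]],"gripper":[-1,-1,-1,-1,-1,-1]}' 35
```

```text
time: 25.5
position: [0.7122, 0.0387, 0.0895]
tool_rot: [0.933, 0.018, 0.359, -0.004]
ft_force: [-0.3, -0.3, -3.3]
grip_width: 0.0554
grip_force: 35.0
```

```bash
python3 -m jog '{"dp":[[0.4,0,0.3],[0.8,0,0.7],[1.1,0,1],[1.1,0,1]],"delta_rot":[[0,0,0],[0,0,0],[0,0,0],[0,0,0]],"gripper":[-1,-1,-1,-1]}' 35; python3 -m jog '{"dp":[[0.4,0,0.3],[0.8,0,0.7],[0.8,0,0.7]],"delta_rot":[[0,0,0],[0,0,0],[0,0,0]],"gripper":[-1,-1,-1]}' 35
```

```text
time: 25.9
position: [0.713, 0.0388, 0.0894]
tool_rot: [0.933, 0.018, 0.359, -0.004]
ft_force: [-1.1, -1.0, -2.0]
grip_width: 0.0556
grip_force: 35.0
time: 26.2
position: [0.713, 0.0388, 0.0892]
tool_rot: [0.934, 0.018, 0.358, -0.004]
ft_force: [-6.1, -1.7, 1.4]
grip_width: 0.0554
grip_force: 35.0
```

```bash
python3 -m jog '{"dp":[[-0.5,0,0],[-0.8,0,0.2],[-0.8,0,0.2]],"delta_rot":[[0,0,0],[0,0,0],[0,0,0]],"gripper":[-1,-1,-1]}' 35
```

```text
time: 26.5
position: [0.713, 0.0388, 0.0892]
tool_rot: [0.933, 0.018, 0.359, -0.004]
ft_force: [-7.7, -1.8, 2.9]
grip_width: 0.0556
grip_force: 35.0
```

Contact is felt: -6 to -8 N in x, with the tool halted at x=0.713. Release, then retreat along the tool axis.

```bash
python3 -m jog '{"dp":[[0,0,0],[0,0,0],[0,0,0],[0,0,0],[0,0,0],[0,0,0],[0,0,-15],[0,0,-40],[0,0,-80],[0,0,-120],[0,0,-150],[0,0,-150]],"delta_rot":[[0,0,0],[0,0,0],[0,0,0],[0,0,0],[0,0,0],[0,0,0],[0,0,0],[0,0,0],[0,0,0],[0,0,0],[0,0,0],[0,0,0]],"gripper":[1,1,1,1,1,1,1,1,1,1,1,1]}' 35
python3 - <<'E'
from h import *
st();o=robot.get_obs();im=robot.camera('wrist');v=im[:,:,::-1].copy()
p=place(V[:3],[[-.0577,.0023,0]])[0];p=np.array([p[0],p[1],V[2]])
E=place(p,[[-.005,.045,.166],[.005,.045,.166],[.005,-.045,.166],[-.005,-.045,.166]])
g=proj('wrist',E,o);b=proj('wrist',place(V[:3],[[V[4],.07,.12],[V[4],-.07,.12],[V[4]+.014,-.07,.12],[V[4]+.014,.07,.12]]),o)
print(g.round(1).tolist(),b.round(1).tolist())
cv2.polylines(v,[b.round().astype(int)],True,(0,255,0),1);cv2.polylines(v,[g.round().astype(int)],True,(0,0,255),1)
x0,y0=b.mean(0).astype(int)-[110,70];y0=max(y0,0);print(x0,y0)
cv2.imwrite('pics/w7.png',cv2.resize(v[y0:y0+150,x0:x0+220],None,fx=3.6,fy=3.6,interpolation=cv2.INTER_CUBIC))
E
```

```text
time: 27.7
position: [0.6113, 0.0361, 0.2033]
tool_rot: [0.933, 0.019, 0.361, -0.004]
ft_force: [0.6, 0.1, -0.3]
grip_width: 0.0871
grip_force: 0.0
t 27.7 p [0.6113 0.0361 0.2033] q [-0.2   0.43  2.06  1.98  0.17 -0.6 ] F [ 0.6  0.1 -0.3] w 0.0871 g 0.0
[[265.1, 153.7], [266.3, 143.9], [373.0, 144.8], [374.1, 154.6]] [[251.5, 160.3], [391.5, 161.6], [389.9, 150.1], [253.1, 148.8]]
211 85
```

View pics/w7.png

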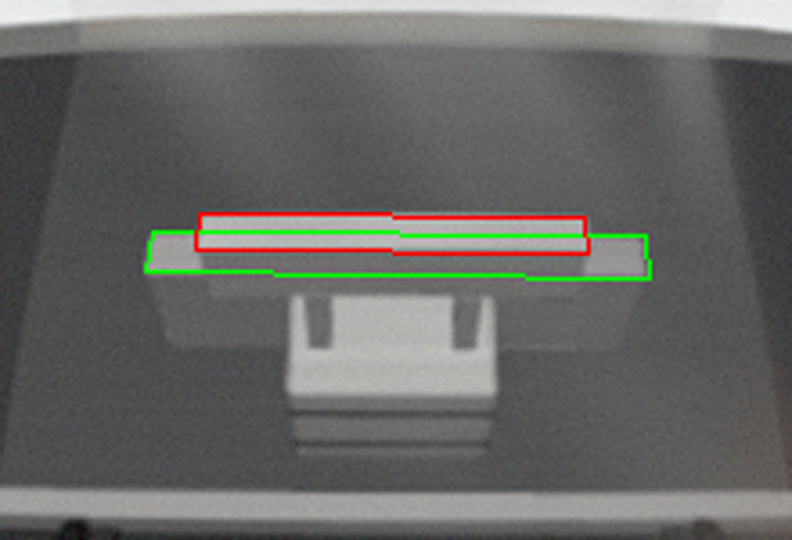

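The housing stands upright with its body against the bar. The stop bar matches the green outline fitted at the start, so it hasn't shifted. Now back to the tool-down branch over the handle.

```bash
python3 - <<'E'
from h import *
T=[.437,.0287,.2]
q,c=full_ik(np.array(T),down(V[2]+np.pi/2),[-.19,.2,1.95,0,1.0,-.22]);print(q.round(3),c)
path(q,14)
o=robot.get_obs()
for i in range(0,15,2): print(pos(KK,o['q']+(q-o['q'])*i/14).round(3),end=' ')
E
```

```text
[-0.192  0.314  1.909 -0.     0.919 -0.224] 1.9168907372195672e-17
{"dp":[[12,-17,-2],[19,-35,-6],[21,-52,-11],[18,-69,-16],[11,-82,-22],[-1,-93,-30],[-16,-99,-37],[-33,-101,-46],[-52,-97,-55],[-71,-88,-65],[-89,-73,-76],[-106,-53,-88],[-120,-28,-101],[-131,1,-115]],"delta_rot":[[0.056,0.025,-0.116],[0.114,0.04,-0.232],[0.172,0.047,-0.347],[0.23,0.043,-0.462],[0.287,0.03,-0.576],[0.342,0.006,-0.688],[0.394,-0.029,-0.799],[0.442,-0.075,-0.908],[0.484,-0.132,-1.014],[0.52,-0.2,-1.117],[0.549,-0.279,-1.217],[0.569,-0.367,-1.312],[0.58,-0.466,-1.402],[0.579,-0.573,-1.486]]}
[0.611 0.037 0.202] [0.62  0.072 0.219] [0.611 0.105 0.226] [0.587 0.129 0.223] [0.552 0.135 0.214] [0.512 0.121 0.202] [0.472 0.084 0.196] [0.437 0.029 0.2  ]
```

```bash
python3 -m jog '{"dp":[[12,-17,-2],[19,-35,-6],[21,-52,-11],[18,-69,-16],[11,-82,-22],[-1,-93,-30],[-16,-99,-37],[-33,-101,-46],[-52,-97,-55],[-71,-88,-65],[-89,-73,-76],[-106,-53,-88]],"delta_rot":[[0.056,0.025,-0.116],[0.114,0.04,-0.232],[0.172,0.047,-0.347],[0.23,0.043,-0.462],[0.287,0.03,-0.576],[0.342,0.006,-0.688],[0.394,-0.029,-0.799],[0.442,-0.075,-0.908],[0.484,-0.132,-1.014],[0.52,-0.2,-1.117],[0.549,-0.279,-1.217],[0.569,-0.367,-1.312]],"gripper":[-0.4,-0.4,-0.4,-0.4,-0.4,-0.4,-0.4,-0.4,-0.4,-0.4,-0.4,-0.4]}' 15
python3 - <<'E'
from h import *
st();rel([.437,.0287,.15],down(V[2]+np.pi/2));rel([.437,.0287,.055],down(V[2]+np.pi/2))
E
```

```text
time: 28.95
position: [0.4739, 0.0835, 0.1934]
tool_rot: [0.737, 0.667, 0.106, -0.029]
ft_force: [-0.4, -0.9, -1.3]
grip_width: 0.0263
grip_force: 0.0
t 28.95 p [0.4739 0.0835 0.1934] q [-0.19  0.34  1.92  0.28  0.82 -0.28] F [-0.4 -0.9 -1.3] w 0.0263 g 0.0
dp [-65.2, -34.8, 27.9] rot [0.113, -0.189, -0.132]
dp [-83.7, -44.2, 120.6] rot [0.113, -0.189, -0.132]
```

```bash
python3 -m jog '{"dp":[[-32,-17,14],[-65,-35,28],[-65,-35,28],[-65,-35,28],[-65,-35,28]],"delta_rot":[[0.056,-0.095,-0.066],[0.113,-0.189,-0.132],[0.113,-0.189,-0.132],[0.113,-0.189,-0.132],[0.113,-0.189,-0.132]],"gripper":[-0.4,-0.4,-0.4,-0.4,-0.4]}' 15
python3 - <<'E'
from h import *
st();rel([.437,.0287,.055],down(V[2]+np.pi/2))
E
```

```text
time: 29.45
position: [0.4382, 0.0298, 0.1509]
tool_rot: [0.698, 0.716, 0.003, 0.001]
ft_force: [1.7, 0.5, 0.8]
grip_width: 0.0262
grip_force: 0.0
t 29.45 p [0.4382 0.0298 0.1509] q [-0.19  0.4   1.96  0.01  0.77 -0.22] F [1.7 0.5 0.8] w 0.0262 g 0.0
dp [-1.4, -1.8, 95.9] rot [0.005, -0.003, -0.005]
```

```bash
python3 -m jog '{"dp":[[-1,-1,35],[-1,-1,65],[-1,-1,85],[-1,-1,95],[-1,-1,95],[-1,-1,95],[-1,-1,95],[-1,-1,95]],"delta_rot":[[0.005,-0.003,-0.005],[0.005,-0.003,-0.005],[0.005,-0.003,-0.005],[0.005,-0.003,-0.005],[0.005,-0.003,-0.005],[0.005,-0.003,-0.005],[0.005,-0.003,-0.005],[0.005,-0.003,-0.005]],"gripper":[-0.4,-0.4,-0.4,-0.4,-0.4,-1,-1,-1]}' 15
python3 - <<'E'
from h import *
st();o=robot.get_obs();Q=R.from_quat(o['tool_rot'])
ex=np.array([np.cos(V[2]),np.sin(V[2]),0]);r=np.hypot(.214,.007);ph=np.arctan2(.007,.214)
q=lambda t:np.array([-r*np.sin(t-ph),r*np.cos(t-ph)])
f=lambda t,t0:(Q.inv().apply(ex*(q(t)-q(t0))[0]+[0,0,(q(t)-q(t0))[1]])*1000).round(0).astype(int).tolist()
T=np.linspace(1.571,0,25)
print([f(t,1.571) for t in T[1:13]]);print([f(t,T[12]) for t in T[13:]])
E
```

```text
time: 30.25
position: [0.437, 0.0282, 0.0566]
tool_rot: [0.695, 0.719, -0.001, 0.001]
ft_force: [-3.4, -1.0, 1.4]
grip_width: 0.0098
grip_force: 5.0
t 30.25 p [0.437  0.0282 0.0566] q [-0.19  0.6   2.03 -0.01  0.51 -0.22] F [-3.4 -1.   1.4] w 0.0098 g 5.0
[[0, 1, -14], [0, 3, -28], [0, 5, -42], [0, 9, -55], [0, 14, -68], [0, 19, -81], [0, 25, -94], [0, 32, -106], [0, 40, -118], [0, 49, -129], [0, 58, -139], [0, 68, -149]]
[[0, 11, -9], [0, 22, -18], [0, 33, -26], [0, 45, -33], [0, 58, -39], [0, 71, -44], [0, 84, -49], [0, 98, -52], [0, 112, -55], [0, 125, -57], [0, 139, -58], [0, 153, -58]]
```

Handle pinched (9.8 mm). Lift the door along its arc.

```bash
python3 -m jog '{"dp":[[0,1,-14],[0,3,-28],[0,5,-42],[0,9,-55],[0,14,-68],[0,19,-81],[0,25,-94],[0,32,-106],[0,40,-118],[0,49,-129],[0,58,-139],[0,68,-149]],"delta_rot":[[0,0,0],[0,0,0],[0,0,0],[0,0,0],[0,0,0],[0,0,0],[0,0,0],[0,0,0],[0,0,0],[0,0,0],[0,0,0],[0,0,0]],"gripper":[-1,-1,-1,-1,-1,-1,-1,-1,-1,-1,-1,-1]}' 20
python3 -m jog '{"dp":[[0,11,-9],[0,22,-18],[0,33,-26],[0,45,-33],[0,58,-39],[0,71,-44],[0,84,-49],[0,98,-52],[0,112,-55],[0,125,-57],[0,137,-58],[0,145,-58]],"delta_rot":[[0,0,0],[0,0,0],[0,0,0],[0,0,0],[0,0,0],[0,0,0],[0,0,0],[0,0,0],[0,0,0],[0,0,0],[0,0,0],[0,0,0]],"gripper":[-1,-1,-1,-1,-1,-1,-1,-1,-1,-1,-1,-1]}' 20
```

```text
time: 31.45
position: [0.4991, 0.0305, 0.2039]
tool_rot: [0.695, 0.719, -0.006, -0.004]
ft_force: [-7.4, -3.7, 0.5]
grip_width: 0.0091
grip_force: 20.0
time: 32.65
position: [0.6495, 0.0357, 0.2654]
tool_rot: [0.695, 0.719, -0.001, 0.001]
ft_force: [-3.3, 0.1, 9.7]
grip_width: 0.0088
grip_force: 20.0
```

```bash
python3 -m jog '{"dp":[[0,3,-1],[0,5,-1],[0,7,-1],[0,9,-1],[0,11,-1],[0,11,-1]],"delta_rot":[[0,0,0],[0,0,0],[0,0,0],[0,0,0],[0,0,0],[0,0,0]],"gripper":[-1,-1,-1,-1,-1,-1]}' 20
```

```text
time: 33.25
position: [0.6579, 0.036, 0.2652]
tool_rot: [0.695, 0.719, -0.003, -0.001]
ft_force: [-6.1, 0.5, 7.0]
grip_width: 0.009
grip_force: 20.0
```

```bash
python3 -m jog '{"dp":[[0,1,0],[0,2,0],[0,3,0],[0,4,0],[0,4,0]],"delta_rot":[[0,0,0],[0,0,0],[0,0,0],[0,0,0],[0,0,0]],"gripper":[-1,-1,-1,-1,-1]}' 20
```

```text
time: 33.75
position: [0.6579, 0.0361, 0.2652]
tool_rot: [0.695, 0.719, -0.007, -0.004]
ft_force: [-14.2, -1.4, 11.8]
grip_width: 0.0091
grip_force: 20.0
```

Hard stop: no motion while the force rises to 14 N, so the door is shut. Release and back off upward.

```bash
python3 -m jog '{"dp":[[0,-2,0],[0,-2,0],[0,-2,0],[0,-2,0],[0,-2,0],[0,-2,-40],[0,-2,-85],[0,-2,-130],[0,-2,-160],[0,-30,-160],[0,-60,-160],[0,-60,-160]],"delta_rot":[[0,0,0],[0,0,0],[0,0,0],[0,0,0],[0,0,0],[0,0,0],[0,0,0],[0,0,0],[0,0,0],[0,0,0],[0,0,0],[0,0,0]],"gripper":[-1,-0.4,-0.4,-0.4,-0.4,-0.4,-0.4,-0.4,-0.4,-0.4,-0.4,-0.4]}' 20
python3 - <<'E'
from h import *
st();o=robot.get_obs();im=robot.camera('wrist');sc=robot.camera('scene')
def D(t,u,w,y): return [-.114+w*np.cos(t)-u*np.sin(t),y,.06+u*np.cos(t)+w*np.sin(t)]
a=im[0:260,180:520,::-1].copy()
for t,c in((0,(0,0,255)),(.05,(0,255,0))):
    g=proj('wrist',place(V[:3],[D(t,.178,0,.13),D(t,.178,0,-.13),D(t,.178,.014,-.13),D(t,.178,.014,.13)]),o)-[180,0]
    cv2.polylines(a,[g.round().astype(int)],True,c,1)
a=cv2.resize(a,None,fx=1.25,fy=1.25)
b=cv2.resize(sc[95:355,180:450,::-1],(337,325));cv2.imwrite('pics/fin.png',np.hstack([a,b]))
E
```

```text
time: 34.95
position: [0.6017, 0.0352, 0.4239]
tool_rot: [0.695, 0.719, -0.002, -0.001]
ft_force: [0.2, 1.0, 0.3]
grip_width: 0.0263
grip_force: 0.0
t 34.95 p [0.6017 0.0352 0.4239] q [-0.13  0.34  1.19 -0.    1.61 -0.16] F [0.2 1.  0.3] w 0.0263 g 0.0
```

View pics/fin.png

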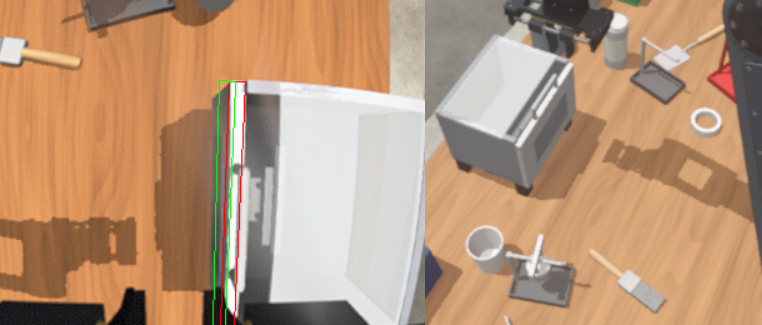

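The door edge at (237,90) lies on the θ=0 outline. The housing stands at the stop bar at (258,200), the round housing is still on its hook, and nothing else on the bench has moved.

```bash
python3 -c "
from rig import robot
print(robot.hand_in())"
```

```text
the job is handed in; nothing more can be done
None
```

The job is handed in at about 35 s of the 72 s allowed: the square housing stands upright against the unmoved stop bar, the door is pushed shut to its hard stop, and the round housing is still on its hook with nothing else on the bench moved.

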